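Stand the sharpening stone in its drying rack by way of the angled block

ROBOT

A 6-joint arm with a two-finger parallel gripper is mounted at the origin on a cart in front of the work surface, level with it; the furniture and walls round the work are solid. World frame = base frame: x ahead of the robot, y to its left, z up, the work surface at z = 0. Lengths are in m, angles in rad, forces in N, time in s.
With the tool pointing down it reaches from about 0.25 to 0.775 m from the base axis. Payload 8.9 kg.
Tool frame: the origin (TCP) lies on the front face of the gripper's body, between the roots of the fingers; the fingertips stand 73 mm ahead of it and the grasp point (between the pads) lies 54 mm ahead of it; z points along the fingers, y is the direction in which the jaws open and shut (so a half turn about z gives the same grasp; the last joint's range is limited). The gripper opens to 85 mm and grips with 20 to 120 N. Pads are 22 mm wide; open, the fingers measure 114 mm over their backs; the gripper's body (76 mm by 85 mm) begins 54 mm behind the grasp point. The pads swing forward as they close: fully open they stand 13 mm farther back than shut.
Start: joints at [-1.376, 0.291, -0.153, 1.127, 0, 1.431], TCP at [0.172, -0.496, 0.304] pointing down, gripper open.
Joint ranges: [-2.52, 2.52], [-0.91, 1.74], [-1.3, 1.37], [-1.96, 2.02], [-1.52, 1.47], [-3.14, 3.14]. Speed limits (rad/s): [2.22, 2.22, 2.79, 3.14, 3.14, 3.14].

INTERFACE

Orientations are given as a unit quaternion [x, y, z, w].
In Python, from station import sensors, viewer, ctrl gives the robot as it stands. The module is installed in compiled form; this text tells all that it offers.
- The arm moves only by the tool servo_tool, never from a script. Its argument "rows" is a list of rows, each a list of 7 numbers: the shift along the tool's x, y, z in cm, then the turn, a rotation vector about the tool's x, y, z in rad, then the closure, from -1 (fully open) to 1 (shut). In form: [[tx, ty, tz, ax, ay, az, jaw], ...]. A call has 1 to 5 rows; each row is the pose to reach, as a shift and turn from the pose measured when the call began, along the tool's axes at that moment; what a row does not reach only later rows make up. A row lasts 1/12 s, in which the tool goes at most 41.7 mm and 7.16 degrees, less where a joint would pass 70% of its speed; a pose out of reach is approached as far as the arm can. A call with a gripper value outside its range is refused whole. The fingers move at their own pace and stop on an object; "grip_force" is the grip in N (left out, the last holds). Time passes only in rows, so rows that repeat a pose let the fingers close. It gives the time, the measured TCP pose, the force and the opening at its end, in the units of the state.
- sensors.get_obs(): the state, without advancing time (a new reading comes with each control period).
- viewer.capture(name): name is "scene" or "top"; returns the picture (400x640x3 uint8, red, green, blue); there is no depth.
- viewer.camera_info(name): a dict with "camera_matrix" (3x3 intrinsics, pixels), "dist" ([k1, k2, p1, p2, k3] as OpenCV has them; the pictures are not rectified), "R" (3x3) and "t" (3): a world point X has camera coordinates R X + t. Camera axes: x right, y down, z forward; pixel columns grow to the right and rows downward; lengths in m; the calibration is good to about 2 mm. A picture is of the moment at which its call begins. camera_info takes no time and is no camera call.
- ctrl.finish_job(): hands the job in, once; it reports no verdict.
The state is a dict: "time": time; "joint_positions": joint angles; "qvel": joint speeds; "joint_efforts": joint torques, N m; "eef_pos": TCP position; "tool_rot": TCP orientation; "ft_force": force on the tool from outside, world axes, zero at the start; "wrist_torque": the same for the moment, N m; "gripper_width": finger opening in m.
Only numpy, scipy, OpenCV 4.12 (cv2) and the standard library are available. Lean on these libraries where they do the work, as an engineer would, in place of code of your own. Each camera call takes 0.05 s, during which the arm holds its last target. There are 200 camera calls.

TASK

Take the sharpening stone from the desk, park it lengthwise on the angled block with its lower end at the lip, and let go. Then take it by its faces at the upper end, stand it upright on its end on the drying rack's front ledge, narrow side facing the bay, let go, and push it in under the roof until it touches the back board, left standing upright. Leave the glass dish, the parts tray and the pliers where they are.

Things in the scene. Friction and masses are not known exactly. Their poses are not given: they have to be found in the camera images.
- stone: two-layer grey sharpening stone, a bar 50 x 120 x 24 mm (own x, y, z), 0.3 kg, loose, lying flat on the desk at the start; origin at its centre, y along its length, z through its thickness; the two ends are alike and either may go down
- angle_block: wooden block fixed to the desk, place varies; origin on the desk, z up, base 70 x 115 x 10 mm. Its 45 degree face (normal (0, 0.707, 0.707)) is 34 mm wide, 78 mm long, and descends towards its own +y to a lip 12 mm proud. Corner of face and lip at (0, 45, 30) mm, top edge at (0, -10, 85) mm
- park (a point): where the stone's centre is when it lies lengthwise on the angled block with its lower end on the lip ((0, 11, 81) mm in the block's frame); it then overhangs the top edge by 42 mm and each side by 8 mm. Axes as the block's
- rack: slatted wooden drying rack fixed to the desk, place varies, front faces its own -x; base 130 (x) x 100 (y) mm, top 8 mm over the desk; origin on the desk under its centre. Front half: open ledge. Rear half: bay between posts and low rails from x = 5 mm, 84 mm apart inside; back board's face at x = 57 mm, 60 mm high; slatted roof from x = 3 mm, underside 152, top 160 mm over the desk
- ledge (a point): middle of the rack's open front ledge, on its surface (x = -35 mm in the rack's frame); axes as the rack's
- home (a point): where the stone's centre is when it stands on end in the middle of the bay, its 50 mm width along the rack's x, its narrow side against the back board
- dish: round glass dish, 43 mm wide, 10 mm high, bystander, origin under its centre
- parts_tray: divided blue tray of small screws, 66 x 110 x 22 mm, bystander, origin under its centre
- pliers: pliers with yellow grips lying flat, 50 x 102 x 11 mm, bystander, origin under the centre
Mind the look-alikes: they are no part of the job. Of the things that look like the stone, the larger one is meant.

How it is judged:
On the way, in this order (a step that is already met when the one before it is completed fails the run):
1. the stone lies lengthwise on the angled block, lower end within about 10 mm of the lip, let go (distance between stone and park below 0.014 m and angle between stone's own z axis and vertical between 0.65 and 0.92 rad and angle between the x axis of stone and the x axis of angle_block, either way round below 0.2 rad and contact force between the fingers and stone below 0.1 N and linear speed of stone below 0.02 m/s), for 0.2 s.
2. the stone stands upright on end on the front ledge, not yet home, let go ((angle between stone's own y axis and vertical below 0.1 rad or angle between stone's own y axis and vertical above 3.0416 rad) and x of stone in the frame of rack between -0.065 and 0.01 m and y of stone in the frame of rack between -0.04 and 0.04 m and z of stone in the frame of rack between 0.064 and 0.072 m and contact force between the fingers and stone below 0.1 N and linear speed of stone below 0.02 m/s), for 0.2 s.
At the end, for the whole second after the job is handed in: the stone stands on end in the bay, upright within 0.06 rad, its width pointing into the bay within 0.2 rad, its centre no more than 4 mm short of where it is when against the back board, and at rest ((angle between stone's own y axis and vertical below 0.06 rad or angle between stone's own y axis and vertical above 3.0816 rad) and x of stone in the frame of rack above 0.028 m and angle between the x axis of stone and the x axis of rack, either way round below 0.2 rad and y of stone in the frame of rack between -0.032 and 0.032 m and z of stone in the frame of rack between 0.064 and 0.072 m and linear speed of stone below 0.01 m/s); the robot touches nothing.
It fails at once if the dish is moved more than 20 mm (distance of dish from where it was at the start of the episode above 0.02 m).
It fails at once if the parts tray is moved more than 20 mm (distance of parts_tray from where it was at the start of the episode above 0.02 m).
It fails at once if the pliers are moved more than 20 mm (distance of pliers from where it was at the start of the episode above 0.02 m).
It also fails if it takes over 54 s, if anything falls off the work surface, if the arm or the gripper's body presses on something with over 40 N, if the wrist force passes 120 N, or if a joint passes its speed limit or range.

## Working session

There is one attempt and no reset: what is moved stays moved. The work goes in short steps, Python scripts to look and compute and a tool call to move; the robot and the scene stay as the last step left them, time stands still between calls to the robot, and variables do not carry over. Pictures are saved under pics/ and viewed, about 8 in all and at most 12, crops included, and the job is handed in when it is done.

Besides the shell and the picture viewer there is one more tool, called after ">>>" as name(argument=value, ...), one argument or row to a line, values as JSON. servo_tool: Moves the arm, as the interface text tells. Its arguments: {"type":"object","properties":{"rows":{"type":"array","items":{"type":"array","items":{"type":"number"}}},"grip_force":{"type":"number"}},"required":["rows"]}

```bash
mkdir -p pics; ls
python3 - <<'E'
from station import sensors, viewer, ctrl
import cv2
o=sensors.get_obs(); print(o)
for n in("scene","top"):
    im=viewer.capture(n); cv2.imwrite(f"pics/{n}0.png",im[:,:,::-1]); print(n,viewer.camera_info(n))
E
```

```text
pics
{'time': 0.0, 'joint_positions': array([-1.37630549e+00,  2.91288227e-01, -1.54128044e-01,  1.12670692e+00,
       -1.21204471e-05,  1.43146316e+00]), 'qvel': array([ 1.13765125e-03,  8.43588211e-06,  1.40540933e-03, -9.11189596e-04,
       -2.02931368e-04,  3.75963101e-04]), 'joint_efforts': array([-1.07215827e-03, -5.37142897e+01,  3.31371546e+01,  1.56014931e-02,
       -1.73345602e-04,  1.21511057e-06]), 'eef_pos': array([ 0.17193684, -0.49567815,  0.30332748]), 'tool_rot': array([ 9.86102284e-01,  1.66138029e-01, -2.43522375e-05, -6.63010983e-04]), 'ft_force': array([-0.19670319, -0.11366533, -0.3411879 ]), 'wrist_torque': array([ 0.01981613,  0.03586163, -0.03282847]), 'gripper_width': 0.08510452190486083}
scene {'camera_matrix': array([[363.2384531 ,   0.        , 316.70940058],
       [  0.        , 363.2384531 , 203.6225555 ],
       [  0.        ,   0.        ,   1.        ]]), 'dist': array([-0.06466092,  0.        ,  0.        ,  0.        ,  0.        ]), 'R': array([[-0.66224789, -0.74919352, -0.01169612],
       [-0.30049638,  0.27985776, -0.91180127],
       [ 0.68638885, -0.60032383, -0.41046515]]), 't': array([0.34600108, 0.2468552 , 0.57265641])}
top {'camera_matrix': array([[515.99847856,   0.        , 312.18329086],
       [  0.        , 515.99847856, 202.4722611 ],
       [  0.        ,   0.        ,   1.        ]]), 'dist': array([0.03312695, 0.        , 0.        , 0.        , 0.        ]), 'R': array([[ 0.00820385, -0.99995294, -0.0051792 ],
       [-0.99671765, -0.00775993, -0.08058353],
       [ 0.08053954,  0.0058233 , -0.9967344 ]]), 't': array([-0.03850193,  0.55463322,  1.19040913])}
```

View pics/top0.png

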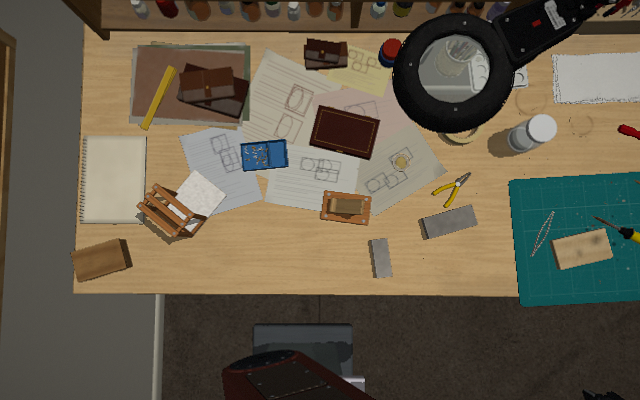

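View pics/scene0.png

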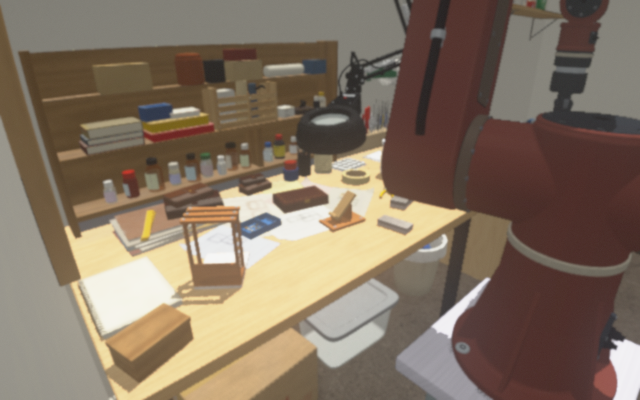

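The top view shows two grey bars: a larger one at (448,222) and a smaller one at (381,258). There is also a wooden bar at (582,249) and a brown box at (100,260). The grey two-layer bar that is larger, at (448,222), is the stone. The angle block is at (346,207), the rack at (180,205), the dish near (401,161), the pliers at (455,188) and the tray at (264,155). Next is a close crop.

```bash
cat > h.py <<'E'
import numpy as np, cv2
from scipy.spatial.transform import Rotation as Ro
from station import sensors, viewer, ctrl
def unproj(name,px,z):
    c=viewer.camera_info(name);px=np.array(px,float).reshape(-1,1,2)
    n=cv2.undistortPoints(px,c["camera_matrix"],c["dist"])[:,0]
    d=np.c_[n,np.ones(len(n))]@c["R"]; o=-c["R"].T@c["t"]
    return o+d*((z-o[2])/d[:,2])[:,None]
def proj(name,X):
    c=viewer.camera_info(name)
    return cv2.projectPoints(np.array(X,float).reshape(-1,3),cv2.Rodrigues(c["R"])[0],c["t"],c["camera_matrix"],c["dist"])[0][:,0]
def crop(im,x0,y0,w,h,s): return cv2.resize(im[y0:y0+h,x0:x0+w],None,fx=s,fy=s,interpolation=cv2.INTER_CUBIC)
E
python3 - <<'E'
import cv2,numpy as np
from h import *
im=cv2.imread("pics/top0.png")
a=crop(im,365,165,130,120,3) if 0 else crop(im,400,165,100,90,4)
b=crop(im,300,165,100,90,4)
c=crop(im,125,160,100,90,4)
s=cv2.imread("pics/scene0.png"); d=crop(s,310,180,100,60,4)
d=cv2.copyMakeBorder(d,0,120,0,0,cv2.BORDER_CONSTANT)
cv2.imwrite("pics/c1.png",cv2.resize(np.vstack([np.hstack([a,b]),np.hstack([c,d])]),(800,720))[:600] if 0 else np.vstack([np.hstack([a,b])[:300],np.hstack([c,d])[:300]]))
E
```

```text
(no output)
```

View pics/c1.png

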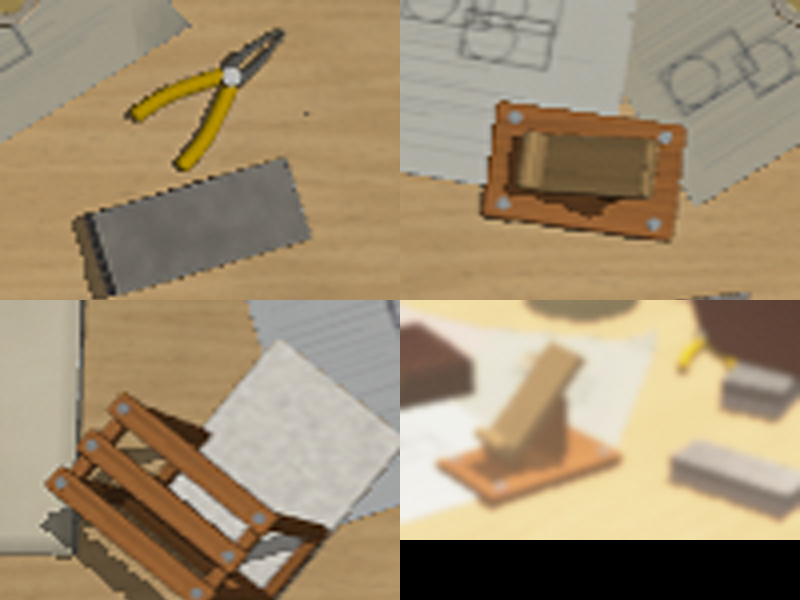

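Run:
```python
from h import *
im=cv2.imread("pics/top0.png"); s=cv2.imread("pics/scene0.png")
a=crop(im,125,160,110,85,5)[:, :]
b=crop(s,150,195,110,105,5)
a=crop(im,130,160,100,100,4);b=crop(s,165,195,100,100,4)
cv2.imwrite("pics/c2.png",np.hstack([a,b]))
for n in("scene","top"):
    c=viewer.camera_info(n);print(-c["R"].T@c["t"])
def cp(pts,x0,y0,s=4): return (np.array(pts)+.5)/s-.5+[x0,y0]
st=unproj("top",cp([(95,217),(287,157),(312,240),(110,297)],400,165),.024);print("stone",st.round(4),np.linalg.norm(np.diff(st,axis=0),axis=1))
bl=unproj("top",cp([(100,102),(286,125),(270,242),(81,215)],300,165),.01);print("block",bl.round(4),np.linalg.norm(np.diff(bl,axis=0),axis=1))
```

```text
[-0.0897474   0.53391671  0.46418525]
[ 0.45725358 -0.04112831  1.23101662]
stone [[ 0.5184 -0.294   0.024 ]
 [ 0.5544 -0.4059  0.024 ]
 [ 0.5061 -0.4195  0.024 ]
 [ 0.4719 -0.3022  0.024 ]] [0.11753114 0.0502027  0.12213336]
block [[ 0.5856 -0.0633  0.01  ]
 [ 0.5727 -0.1738  0.01  ]
 [ 0.5032 -0.1643  0.01  ]
 [ 0.5183 -0.0525  0.01  ]] [0.11120259 0.07014899 0.11277189]
```

View pics/c2.png

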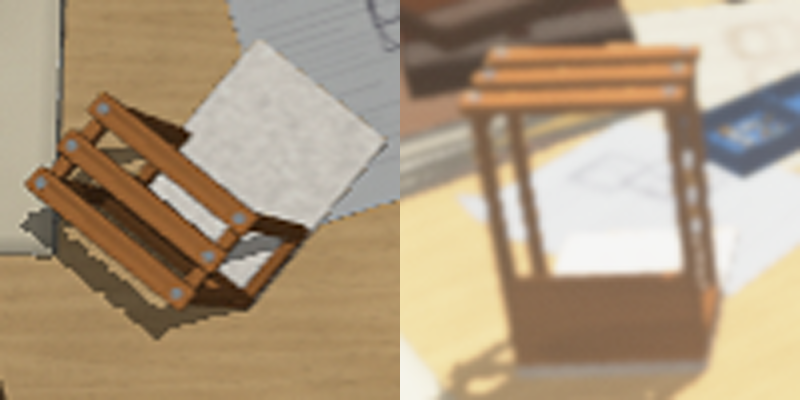

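The left panel is the top view of the rack. Its light base has front corners at crop (262,40) and (385,145), and the roof slats are at lower left. The right panel is the scene view, where the back board faces the scene camera. So the rack's +x points towards world (-x,+y). Next I fit the poses and check them with a wireframe overlay.

```bash
cat > pose.py <<'E'
from h import *
from scipy.optimize import least_squares
def cp(pts,x0,y0,s=4): return (np.array(pts)+.5)/s-.5+[x0,y0]
def fit(loc,px,g):
    loc=np.array(loc,float)
    f=lambda p:(proj("top",np.c_[loc[:,:2]@Ro.from_euler('z',p[2]).as_matrix()[:2,:2].T+p[:2],loc[:,2]])-px).ravel()
    r=least_squares(f,g); return r.x,np.abs(r.fun).max()
st,e1=fit([(.025,.06,.024),(.025,-.06,.024),(-.025,-.06,.024),(-.025,.06,.024)],cp([(95,217),(287,157),(312,240),(110,297)],400,165),[.51,-.355,-.29])
bl,e2=fit([(.035,.0575,.01),(.035,-.0575,.01),(-.035,-.0575,.01),(-.035,.0575,.01)],cp([(100,102),(286,125),(270,242),(81,215)],300,165),[.545,-.11,-.125])
rk,e3=fit([(-.065,-.05,.008),(-.065,.05,.008)],cp([(262,40),(385,145)],130,160),[.47,.29,2.3])
if __name__=="__main__":
    print(st,e1);print(bl,e2);print(rk,e3)
    f=unproj("top",cp([(262,40),(385,145)],130,160),.008);print(np.linalg.norm(f[0]-f[1]))
    ims={n:cv2.resize(cv2.imread(f"pics/{n}0.png"),None,fx=4,fy=4,interpolation=cv2.INTER_CUBIC) for n in("top","scene")}
    def poly(P,pts,col):
        pts=np.array(pts,float);W=np.c_[pts[:,:2]@Ro.from_euler('z',P[2]).as_matrix()[:2,:2].T+P[:2],pts[:,2]]
        for n in ims: cv2.polylines(ims[n],[np.int32((proj(n,W)+.5)*4)],True,col,1)
    for z in(0,.024): poly(st,[(.025,.06,z),(.025,-.06,z),(-.025,-.06,z),(-.025,.06,z)],(0,0,255))
    poly(bl,[(.035,.0575,.01),(.035,-.0575,.01),(-.035,-.0575,.01),(-.035,.0575,.01)],(0,0,255))
    poly(bl,[(.017,.045,.03),(.017,-.01,.085),(-.017,-.01,.085),(-.017,.045,.03)],(255,0,0))
    for (x0,x1,z) in((-.065,.065,.008),(.003,.065,.16)): poly(rk,[(x0,.05,z),(x1,.05,z),(x1,-.05,z),(x0,-.05,z)],(0,0,255))
    poly(rk,[(.057,.042,.008),(.057,.042,.068),(.057,-.042,.068),(.057,-.042,.008)],(255,0,0))
    c=lambda n,x,y,w,h:ims[n][4*y:4*(y+h),4*x:4*(x+w)]
    cv2.imwrite("pics/o1.png",np.vstack([np.hstack([c("top",130,165,100,75),c("scene",165,200,100,75)]),np.hstack([c("top",300,175,100,75),c("scene",310,165,100,75)])]))
E
python3 pose.py
```

```text
[ 0.51268961 -0.35536252  0.28694357] 1.3958107761874317
[ 0.54496733 -0.11347468 -0.13126934] 0.9594300036520167
[0.55155508 0.25061168 2.44548464] 0.42021564128251043
0.0973188387138229
```

View pics/o1.png

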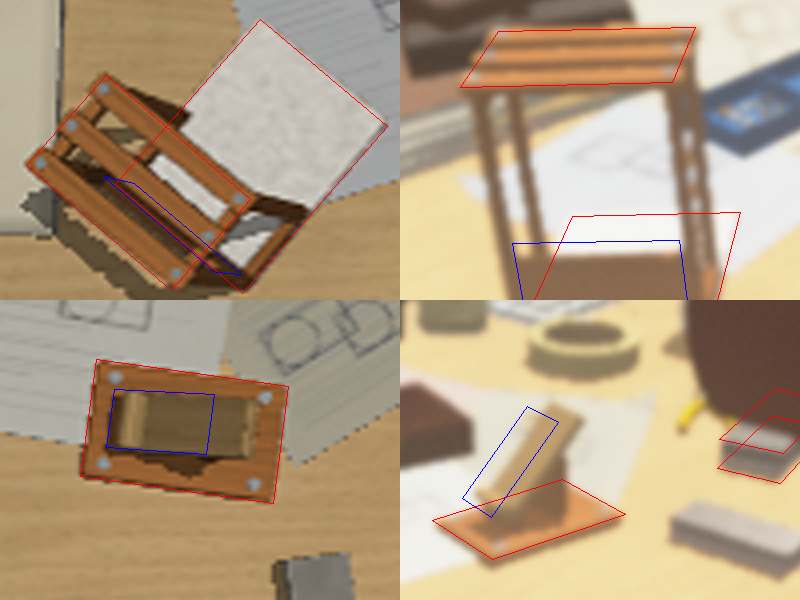

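The rack fits in both views, and so does the stone. The block's base fits too, but the face overlay is off by about 20 mm along its length, so the block origin is not at the centre of the base. I will refine it on the face itself.

Run:
```python
from pose import *
B=8
ims={n:cv2.resize(cv2.imread(f"pics/{n}0.png"),None,fx=B,fy=B,interpolation=cv2.INTER_CUBIC) for n in("top","scene")}
d=.020;R=Ro.from_euler('z',bl[2]).as_matrix()[:2,:2]
P=np.r_[bl[:2]-R@[0,d],bl[2]]
def poly(pts,col):
    pts=np.array(pts,float);W=np.c_[pts[:,:2]@R.T+P[:2],pts[:,2]]
    for n in ims: cv2.polylines(ims[n],[np.int32((proj(n,W)+.5)*B)],True,col,1)
poly([(.017,.045,.03),(.017,-.01,.085),(-.017,-.01,.085),(-.017,.045,.03)],(255,0,0))
poly([(.017,.0535,.0385),(-.017,.0535,.0385),(-.017,.045,.03),(.017,.045,.03)],(0,255,0))
c=lambda n,x,y,w,h:ims[n][B*y:B*(y+h),B*x:B*(x+w)]
cv2.imwrite("pics/o2.png",np.vstack([c("top",320,188,60,36),np.hstack([c("scene",320,185,48,36),np.zeros((288,96,3),np.uint8)])]))
```

```text
(no output)
```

View pics/o2.png

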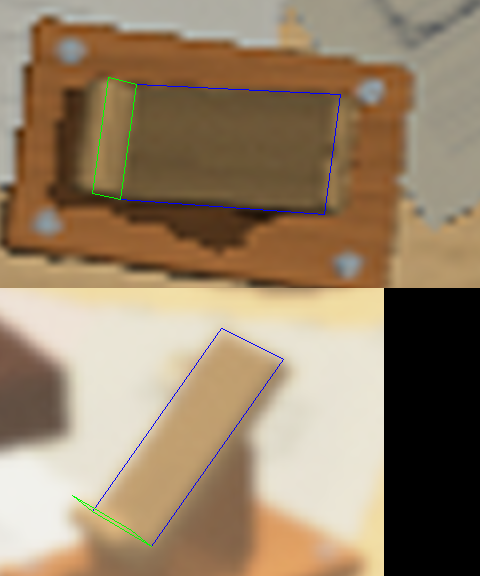

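The refined block face matches in both views: lip on the +y side, top edge at zoom (341,95), and the scene view agrees within about 1 px. The larger bar measures 118–122 x 50 mm, so it is the right one. The pliers are close to the middle of the stone, so I will grip 30 mm towards its +y end with the jaws part open.

```bash
cat >> pose.py <<'E'
Rz=lambda a:Ro.from_euler('z',a)
BR=Rz(bl[2]); BO=np.r_[bl[:2],0]-BR.apply([0,.02,0])
RR=Rz(rk[2]); RO=np.r_[rk[:2],0]
SR=Rz(st[2]); SO=np.r_[st[:2],.012]
def axes(F,x,y,z):  # tool axes given in frame F
    return F*Ro.from_matrix(np.array([x,y,z],float).T/np.linalg.norm([x,y,z],axis=1))
def rel(wps):
    o=sensors.get_obs();p=o["eef_pos"];R=Ro.from_quat(o["tool_rot"])
    print("t",round(o["time"],2),"p",p.round(4),"q",o["joint_positions"].round(2),"F",o["ft_force"].round(1),"w",round(o["gripper_width"],4))
    for P,Q in wps:
        d=R.inv().apply(P-p)*100;a=(R.inv()*Q).as_rotvec()
        print(" shift",d.round(2),"turn",a.round(3),"rows",max(np.linalg.norm(d)/4.17,np.linalg.norm(a)/.125).round(1))
        p,R=P,Q
E
python3 - <<'E'
from pose import *
print(BO,RO,SO)
Q=axes(SR,[0,1,0],[1,0,0],[0,0,-1])
g=SO+SR.apply([0,.03,0])
rel([(np.r_[g[:2],.2],Q)]); print(g, unproj("top",[[264,155],[401,161]],.02))
E
```

```text
[ 0.54234948 -0.13330261  0.        ] [0.55155508 0.25061168 0.        ] [ 0.51268961 -0.35536252  0.012     ]
t 0.1 p [ 0.172  -0.4957  0.3034] q [-1.38  0.29 -0.15  1.13 -0.    1.43] F [-1.1  0.1  0. ] w 0.0851
 shift [36.93 -5.08 10.35] turn [-1.000e-03 -1.000e-03 -1.524e+00] rows 12.2
[ 0.50419895 -0.32658912  0.012     ] [[ 0.66718934  0.08116613  0.02      ]
 [ 0.65514432 -0.24329908  0.02      ]]
```

>>> servo_tool(
  rows=[
    [36.9, -5.1, 10.3, 0, 0, -1.52, -0.5],
    [36.9, -5.1, 10.3, 0, 0, -1.52, -0.5],
    [36.9, -5.1, 10.3, 0, 0, -1.52, -0.5],
    [36.9, -5.1, 10.3, 0, 0, -1.52, -0.5],
    [36.9, -5.1, 10.3, 0, 0, -1.52, -0.5],
  ],
)

```text
time: 0.52
eef_pos: [0.3521, -0.4035, 0.2475]
tool_rot: [0.886, 0.464, 0.0, -0.0]
ft_force: [0.4, -0.9, -0.5]
gripper_width: 0.0646
```

```bash
cat > s1.py <<'E'
from pose import *
import sys
Q=axes(SR,[0,1,0],[1,0,0],[0,0,-1]); g=SO+SR.apply([0,.03,0])
rel([(np.r_[g[:2],float(sys.argv[1])],Q)])
E
python3 s1.py .15
```

```text
t 0.52 p [ 0.3521 -0.4035  0.2475] q [-0.99  0.35 -0.22  1.    0.    1.19] F [ 0.4 -0.9 -0.5] w 0.0646
 shift [14.98  8.12  9.76] turn [-0.    -0.001 -0.893] rows 7.1
```

>>> servo_tool(
  rows=[
    [15, 8.1, 9.8, 0, 0, -0.89, -0.5],
    [15, 8.1, 9.8, 0, 0, -0.89, -0.5],
    [15, 8.1, 9.8, 0, 0, -0.89, -0.5],
    [15, 8.1, 9.8, 0, 0, -0.89, -0.5],
    [15, 8.1, 9.8, 0, 0, -0.89, -0.5],
  ],
)

```text
time: 0.93
eef_pos: [0.5058, -0.3242, 0.1475]
tool_rot: [0.7, 0.714, 0.0, -0.001]
ft_force: [0.4, -0.0, 0.6]
gripper_width: 0.0646
```

```bash
python3 s1.py .12
```

```text
t 0.93 p [ 0.5058 -0.3242  0.1475] q [-0.69  0.56 -0.17  0.84  0.    0.86] F [ 0.4 -0.   0.6] w 0.0646
 shift [-0.24 -0.16  2.75] turn [-0.001 -0.002 -0.267] rows 2.1
```

>>> servo_tool(
  rows=[
    [-0.24, -0.16, 0.8, 0, 0, -0.27, -0.5],
    [-0.24, -0.16, 1.8, 0, 0, -0.27, -0.5],
    [-0.24, -0.16, 2.8, 0, 0, -0.27, -0.5],
    [-0.24, -0.16, 2.8, 0, 0, -0.27, -0.5],
  ],
)

```text
time: 1.27
eef_pos: [0.5033, -0.3254, 0.1172]
tool_rot: [0.597, 0.803, 0.001, -0.003]
ft_force: [-0.4, 0.3, 0.1]
gripper_width: 0.0638
```

```bash
python3 s1.py .072
python3 - <<'E'
from h import *
a=viewer.capture("top");b=viewer.capture("scene")
cv2.imwrite("pics/c3.png",np.hstack([crop(a,400,170,100,75,4),crop(b,340,150,100,75,4)])[:,:,::-1])
E
```

```text
t 1.27 p [ 0.5033 -0.3254  0.1172] q [-0.7   0.59 -0.2   0.78  0.    0.58] F [-0.4  0.3  0.1] w 0.0638
 shift [-0.16  0.06  4.52] turn [-0.002 -0.005  0.005] rows 1.1
```

View pics/c3.png

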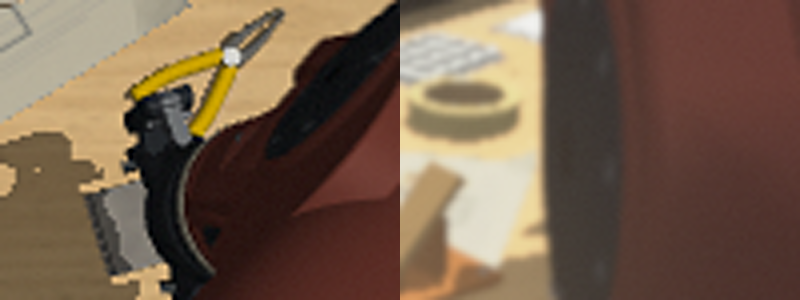

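The top crop shows the gripper straddling the stone's left end at crop (130,230), with the pliers clear at (190,100). I will descend and grip.

>>> servo_tool(
  rows=[
    [-0.16, 0.06, 1.5, 0, 0, 0, -0.5],
    [-0.16, 0.06, 3.0, 0, 0, 0, -0.5],
    [-0.16, 0.06, 4.0, 0, 0, 0, -0.5],
    [-0.16, 0.06, 4.5, 0, 0, 0, -0.5],
    [-0.16, 0.06, 4.5, 0, 0, 0, -0.5],
  ],
)

```text
time: 1.78
eef_pos: [0.5044, -0.3273, 0.0736]
tool_rot: [0.598, 0.801, 0.001, -0.002]
ft_force: [-0.7, 0.5, 0.3]
gripper_width: 0.0641
```

>>> servo_tool(
  grip_force=80,
  rows=[
    [0, 0, 0, 0, 0, 0, 1],
    [0, 0, 0, 0, 0, 0, 1],
    [0, 0, 0, 0, 0, 0, 1],
    [0, 0, 0, 0, 0, 0, 1],
    [0, 0, 0, 0, 0, 0, 1],
  ],
)

```text
time: 2.2
eef_pos: [0.5048, -0.3276, 0.0746]
tool_rot: [0.598, 0.801, 0.001, -0.002]
ft_force: [-1.1, 1.6, 6.1]
gripper_width: 0.0484
```

```bash
python3 s1.py .12
```

```text
t 2.2 p [ 0.5048 -0.3276  0.0746] q [-0.7   0.65 -0.24  0.69  0.    0.59] F [-1.1  1.6  6.1] w 0.0484
 shift [ 0.13 -0.03 -4.54] turn [-0.001 -0.003  0.001] rows 1.1
```

```bash
cat > s2.py <<'E'
from pose import *
import sys
Q=axes(BR,[0,1,-1],[1,0,0],[0,-1,-1])
park=BO+BR.apply([0,.011,.081])
c=np.array([-.0287,0,.0626])
def W(up,n): # up-slope, normal offsets
    s=.70711; return park+BR.apply([0,s*(n-up),s*(n+up)])-Q.apply(c),Q
if __name__=="__main__":
    rel([W(*map(float,a.split(','))) for a in sys.argv[1:]])
E
python3 s2.py .03,.06 .01,.04
python3 - <<'E'
from pose import *
o=sensors.get_obs();print(Ro.from_quat(o["tool_rot"]).inv().apply(SO-o["eef_pos"]))
E
```

```text
t 2.2 p [ 0.5048 -0.3276  0.0746] q [-0.7   0.65 -0.24  0.69  0.    0.59] F [-1.1  1.6  6.1] w 0.0484
 shift [26.43 13.04 -9.33] turn [ 0.163 -0.777  0.398] rows 7.4
 shift [2. 0. 2.] turn [0. 0. 0.] rows 0.7
[-0.02907407 -0.00024445  0.06249299]
```

>>> servo_tool(
  rows=[
    [0, 0, -3, 0, 0, 0, 1],
    [0, 0, -6, 0, 0, 0, 1],
    [0, 0, -10, 0, 0, 0, 1],
    [0, 0, -13, 0, 0, 0, 1],
    [0, 0, -13, 0, 0, 0, 1],
  ],
)

```text
time: 2.62
eef_pos: [0.5073, -0.3299, 0.2112]
tool_rot: [0.598, 0.801, 0.0, 0.003]
ft_force: [0.8, -0.4, -2.9]
gripper_width: 0.0487
```

```bash
python3 s2.py .03,.06 .01,.04
```

```text
t 2.62 p [ 0.5073 -0.3299  0.2112] q [-0.7   0.5  -0.09  0.98  0.    0.59] F [ 0.8 -0.4 -2.9] w 0.0487
 shift [26.72 12.85  4.18] turn [ 0.17  -0.77   0.395] rows 7.2
 shift [2. 0. 2.] turn [0. 0. 0.] rows 0.7
```

>>> servo_tool(
  rows=[
    [26.7, 12.8, -1.5, 0.17, -0.77, 0.395, 1],
    [26.7, 12.8, -1.5, 0.17, -0.77, 0.395, 1],
    [26.7, 12.8, -1.5, 0.17, -0.77, 0.395, 1],
    [26.7, 12.8, -1.5, 0.17, -0.77, 0.395, 1],
    [26.7, 12.8, -1.5, 0.17, -0.77, 0.395, 1],
  ],
)

```text
time: 3.03
eef_pos: [0.5388, -0.1235, 0.2198]
tool_rot: [0.68, 0.68, -0.204, 0.181]
ft_force: [1.8, -0.3, -4.7]
gripper_width: 0.0485
```

```bash
python3 s2.py .03,.06 .01,.04
```

```text
t 3.03 p [ 0.5388 -0.1235  0.2198] q [-0.12  0.42 -0.3   0.81 -0.55  1.44] F [ 1.8 -0.3 -4.7] w 0.0485
 shift [10.    1.71 -0.21] turn [ 0.051 -0.231  0.116] rows 2.4
 shift [2. 0. 2.] turn [0. 0. 0.] rows 0.7
```

>>> servo_tool(
  rows=[
    [10, 1.7, -2, 0.05, -0.23, 0.12, 1],
    [10, 1.7, -2, 0.05, -0.23, 0.12, 1],
    [10, 1.7, -0.2, 0.05, -0.23, 0.12, 1],
    [10, 1.7, -0.2, 0.05, -0.23, 0.12, 1],
    [10, 1.7, -0.2, 0.05, -0.23, 0.12, 1],
  ],
)

```text
time: 3.45
eef_pos: [0.554, -0.0355, 0.1649]
tool_rot: [0.694, 0.61, -0.288, 0.251]
ft_force: [-0.1, -0.2, -2.8]
gripper_width: 0.048
```

```bash
python3 s2.py .008,.03 .004,.003
```

```text
t 3.45 p [ 0.554  -0.0355  0.1649] q [ 0.12  0.66 -0.16  0.99 -0.75  1.91] F [-0.1 -0.2 -2.8] w 0.048
 shift [1.81 0.14 2.86] turn [-0.002 -0.001  0.003] rows 0.8
 shift [0.4 0.  2.7] turn [0. 0. 0.] rows 0.7
```

>>> servo_tool(
  rows=[
    [1.8, 0.14, 1.5, 0, 0, 0, 1],
    [1.8, 0.14, 3, 0, 0, 0, 1],
    [2.0, 0.14, 4, 0, 0, 0, 1],
    [2.1, 0.14, 4.8, 0, 0, 0, 1],
    [2.1, 0.14, 5.1, 0, 0, 0, 1],
  ],
)

```text
time: 3.87
eef_pos: [0.5521, -0.0582, 0.1142]
tool_rot: [0.695, 0.609, -0.288, 0.251]
ft_force: [-0.1, 0.1, -3.8]
gripper_width: 0.0485
```

```bash
python3 s2.py .004,.003 0,0
python3 - <<'E'
from h import *
a=viewer.capture("top");b=viewer.capture("scene")
cv2.imwrite("pics/c4.png",np.hstack([crop(a,300,160,100,75,4),crop(b,300,165,100,75,4)])[:,:,::-1])
E
```

```text
t 3.87 p [ 0.5521 -0.0582  0.1142] q [ 0.08  0.71 -0.23  0.84 -0.76  1.86] F [-0.1  0.1 -3.8] w 0.0485
 shift [0.24 0.01 0.37] turn [-0.003 -0.002  0.001] rows 0.1
 shift [ 0.4 -0.   0.3] turn [0. 0. 0.] rows 0.1
```

View pics/c4.png

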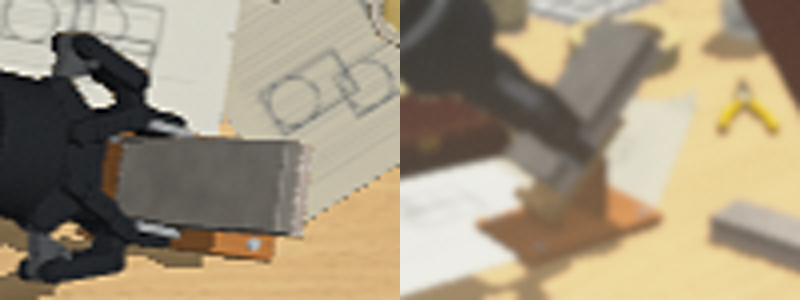

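Both views show the stone hovering over the block, tilted, with its lower end just above the lip and centred. I will lower it to contact.

>>> servo_tool(
  rows=[
    [0.24, 0, 0.3, 0, 0, 0, 1],
    [0.3, 0, 0.5, 0, 0, 0, 1],
    [0.35, 0, 0.65, 0, 0, 0, 1],
    [0.35, 0, 0.65, 0, 0, 0, 1],
  ],
)

```text
time: 4.3
eef_pos: [0.5521, -0.0597, 0.1075]
tool_rot: [0.695, 0.609, -0.288, 0.251]
ft_force: [-0.8, -0.1, -2.8]
gripper_width: 0.0482
```

```bash
python3 s2.py 0,0
```

```text
t 4.3 p [ 0.5521 -0.0597  0.1075] q [ 0.07  0.72 -0.24  0.82 -0.76  1.86] F [-0.8 -0.1 -2.8] w 0.0482
 shift [ 0.27 -0.    0.09] turn [-0.002 -0.002  0.001] rows 0.1
```

>>> servo_tool(
  rows=[
    [0.1, 0, 0.1, 0, 0, 0, 1],
    [0.2, 0, 0.2, 0, 0, 0, 1],
    [0.25, 0, 0.25, 0, 0, 0, 1],
    [0.25, 0, 0.25, 0, 0, 0, 1],
  ],
)

```text
time: 4.63
eef_pos: [0.5523, -0.0594, 0.1048]
tool_rot: [0.694, 0.61, -0.288, 0.252]
ft_force: [-2.5, 3.3, 6.7]
gripper_width: 0.0485
```

>>> servo_tool(
  rows=[
    [0, 0, 0, 0, 0, 0, -0.3],
    [0, 0, 0, 0, 0, 0, -0.45],
    [0, 0, 0, 0, 0, 0, -0.45],
    [0, 0, 0, 0, 0, 0, -0.45],
    [0, 0, 0, 0, 0, 0, -0.45],
  ],
)

```text
time: 5.05
eef_pos: [0.5523, -0.0595, 0.1048]
tool_rot: [0.694, 0.61, -0.288, 0.252]
ft_force: [0.1, 0.3, 0.1]
gripper_width: 0.0621
```

>>> servo_tool(
  rows=[
    [0, 0, -1.5, 0, 0, 0, -0.45],
    [0, 0, -3.5, 0, 0, 0, -0.45],
    [0, 0, -7, 0, 0, 0, -0.45],
    [0, 0, -11, 0, 0, 0, -0.45],
    [0, 0, -12, 0, 0, 0, -0.45],
  ],
)

```text
time: 5.47
eef_pos: [0.5652, 0.0276, 0.1934]
tool_rot: [0.695, 0.61, -0.286, 0.253]
ft_force: [0.3, -0.7, 0.4]
gripper_width: 0.0617
```

```bash
python3 s2.py 0,0
python3 - <<'E'
from pose import *
B=4;n=0;out=[]
park=BO+BR.apply([0,.011,.081]);SQ=BR*Ro.from_euler('x',-np.pi/4)
L=[[x,y,z] for z in(.012,-.012) for x,y in((.025,.06),(.025,-.06),(-.025,-.06),(-.025,.06))]
W=park+SQ.apply(L)
for n,x,y in(("top",300,160),("scene",310,150)):
    im=cv2.resize(viewer.capture(n)[:,:,::-1],None,fx=B,fy=B,interpolation=cv2.INTER_CUBIC)
    q=np.int32((proj(n,W)+.5)*B)
    cv2.polylines(im,[q[:4],q[4:]],True,(0,0,255),1)
    out.append(im[B*y:B*(y+75),B*x:B*(x+100)])
cv2.imwrite("pics/c5.png",np.hstack(out))
E
```

```text
t 5.47 p [0.5652 0.0276 0.1934] q [ 0.22  0.69 -0.02  1.18 -0.73  2.04] F [ 0.3 -0.7  0.4] w 0.0617
 shift [ 0.08 -0.2  12.4 ] turn [ 0.003 -0.002 -0.   ] rows 3.0
```

View pics/c5.png

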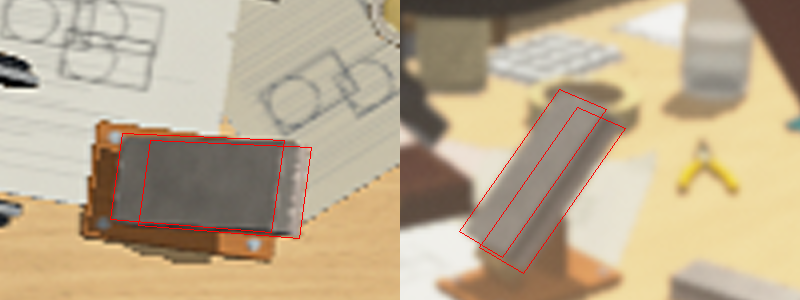

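The stone rests on the park pose and is let go; the overlay matches within about 1–2 mm in both views (9 views used). Now I regrasp at the upper end.

```bash
cat > s3.py <<'E'
from pose import *
import sys
QM=axes(BR,[-1,1,0],[1,1,0],[0,0,-1])
Q2=axes(BR,[-1,0,0],[0,1,1],[0,1,-1])
park=BO+BR.apply([0,.011,.081])
def U(up,n=0): s=.70711; return park+BR.apply([0,s*(n-up),s*(n+up)]),Q2
M=(np.array([.54,-.08,.34]),QM)
if __name__=="__main__":
    a=sys.argv[1:]
    rel([M if x=="M" else U(*map(float,x.split(','))) for x in a])
E
python3 s3.py M .185 .105
```

```text
t 5.57 p [0.5648 0.0262 0.1911] q [ 0.21  0.69 -0.03  1.18 -0.73  2.04] F [-0.6 -0.1 -1. ] w 0.0619
 shift [-18.2   -1.08  -2.88] turn [-0.306  0.743 -0.742] rows 8.7
 shift [-12.85 -11.53  12.82] turn [-0.744  0.308 -0.744] rows 8.8
 shift [-0.  0.  8.] turn [0. 0. 0.] rows 1.9
```

>>> servo_tool(
  rows=[
    [-5, 0, -6, 0, 0, 0, -0.45],
    [-18.2, -1, -2.9, -0.31, 0.74, -0.74, -0.45],
    [-18.2, -1, -2.9, -0.31, 0.74, -0.74, -0.45],
    [-18.2, -1, -2.9, -0.31, 0.74, -0.74, -0.45],
    [-18.2, -1, -2.9, -0.31, 0.74, -0.74, -0.45],
  ],
)

```text
time: 5.98
eef_pos: [0.5417, -0.0733, 0.3318]
tool_rot: [0.614, 0.753, -0.178, 0.155]
ft_force: [1.5, -0.6, 1.3]
gripper_width: 0.0623
```

```bash
python3 s3.py M .185
```

```text
t 5.98 p [ 0.5417 -0.0733  0.3318] q [-0.06  0.31 -0.13  1.09 -0.47  1.3 ] F [ 1.5 -0.6  1.3] w 0.0623
 shift [-0.92 -0.35 -0.43] turn [-0.185  0.444 -0.444] rows 5.2
 shift [-12.85 -11.53  12.82] turn [-0.744  0.308 -0.744] rows 8.8
```

>>> servo_tool(
  rows=[
    [-0.9, -0.35, -0.4, -0.185, 0.44, -0.44, -0.45],
    [-0.9, -0.35, -0.4, -0.185, 0.44, -0.44, -0.45],
    [-0.9, -0.35, -0.4, -0.185, 0.44, -0.44, -0.45],
    [-0.9, -0.35, -0.4, -0.185, 0.44, -0.44, -0.45],
    [-0.9, -0.35, -0.4, -0.185, 0.44, -0.44, -0.45],
  ],
)

```text
time: 6.4
eef_pos: [0.5393, -0.081, 0.3393]
tool_rot: [0.452, 0.892, -0.007, 0.008]
ft_force: [0.1, 0.7, -0.5]
gripper_width: 0.0619
```

```bash
python3 s3.py .185
```

```text
t 6.4 p [ 0.5393 -0.081   0.3393] q [-0.27  0.31 -0.04  1.21 -0.02  0.66] F [ 0.1  0.7 -0.5] w 0.0619
 shift [-12.77 -11.07  13.09] turn [-0.755  0.333 -0.757] rows 9.0
```

>>> servo_tool(
  rows=[
    [-12.8, -11.1, 13.1, -0.755, 0.333, -0.757, -0.45],
    [-12.8, -11.1, 13.1, -0.755, 0.333, -0.757, -0.45],
    [-12.8, -11.1, 13.1, -0.755, 0.333, -0.757, -0.45],
    [-12.8, -11.1, 13.1, -0.755, 0.333, -0.757, -0.45],
    [-12.8, -11.1, 13.1, -0.755, 0.333, -0.757, -0.45],
  ],
)

```text
time: 6.82
eef_pos: [0.5259, -0.2458, 0.2168]
tool_rot: [0.248, 0.945, 0.213, 0.02]
ft_force: [2.5, -0.4, -0.5]
gripper_width: 0.0619
```

```bash
python3 s3.py .185
```

```text
t 6.82 p [ 0.5259 -0.2458  0.2168] q [-0.74  0.55 -0.06  1.13  0.4  -0.26] F [ 2.5 -0.4 -0.5] w 0.0619
 shift [-0.4  -0.66  0.22] turn [-0.342  0.154 -0.342] rows 4.1
```

>>> servo_tool(
  rows=[
    [-0.4, -0.66, 0.2, -0.342, 0.154, -0.342, -0.45],
    [-0.4, -0.66, 0.2, -0.342, 0.154, -0.342, -0.45],
    [-0.4, -0.66, 0.2, -0.342, 0.154, -0.342, -0.45],
    [-0.4, -0.66, 0.2, -0.342, 0.154, -0.342, -0.45],
    [-0.4, -0.66, 0.2, -0.342, 0.154, -0.342, -0.45],
  ],
)

```text
time: 7.23
eef_pos: [0.525, -0.2536, 0.2078]
tool_rot: [0.06, 0.921, 0.385, 0.024]
ft_force: [0.2, 0.1, -1.2]
gripper_width: 0.0618
```

```bash
python3 s3.py .185 .105
```

```text
t 7.23 p [ 0.525  -0.2536  0.2078] q [-0.82  0.81  0.22  1.55  0.58 -0.86] F [ 0.2  0.1 -1.2] w 0.0618
 shift [-0.15  0.41 -0.16] turn [ 0.007 -0.002 -0.001] rows 0.1
 shift [-0.  0.  8.] turn [0. 0. 0.] rows 1.9
```

>>> servo_tool(
  rows=[
    [-0.15, 0.4, 0.5, 0, 0, 0, -0.45],
    [-0.15, 0.4, 2.5, 0, 0, 0, -0.45],
    [-0.15, 0.4, 5, 0, 0, 0, -0.45],
    [-0.15, 0.4, 7, 0, 0, 0, -0.45],
    [-0.15, 0.4, 7.8, 0, 0, 0, -0.45],
  ],
)

```text
time: 7.65
eef_pos: [0.5332, -0.1931, 0.1547]
tool_rot: [0.061, 0.921, 0.385, 0.023]
ft_force: [0.3, -0.6, -0.3]
gripper_width: 0.0618
```

```bash
python3 s3.py .105
python3 - <<'E'
from h import *
a=viewer.capture("top");b=viewer.capture("scene")
cv2.imwrite("pics/c6.png",np.hstack([crop(a,310,155,100,75,4),crop(b,310,130,100,75,4)])[:,:,::-1])
E
```

```text
t 7.65 p [ 0.5332 -0.1931  0.1547] q [-0.74  0.8   0.05  1.35  0.62 -0.78] F [ 0.3 -0.6 -0.3] w 0.0618
 shift [-0.12 -0.16 -0.23] turn [ 0.006 -0.004 -0.003] rows 0.1
```

View pics/c6.png

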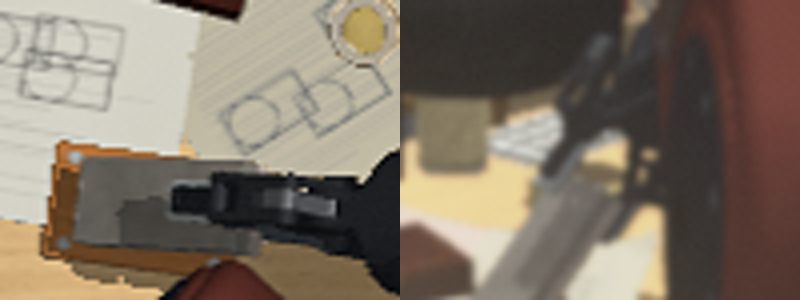

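The fingers straddle the upper end, one above and one below, and are centred on the width (10 views used). Now I close.

>>> servo_tool(
  grip_force=80,
  rows=[
    [-0.12, -0.16, -0.1, 0, 0, 0, -0.45],
    [-0.12, -0.16, -0.1, 0, 0, 0, 0.2],
    [-0.12, -0.16, -0.1, 0, 0, 0, 1],
    [-0.12, -0.16, -0.1, 0, 0, 0, 1],
    [-0.12, -0.16, -0.1, 0, 0, 0, 1],
  ],
)

```text
time: 8.17
eef_pos: [0.5346, -0.1975, 0.1558]
tool_rot: [0.061, 0.921, 0.384, 0.024]
ft_force: [-1.8, -3.9, 2.2]
gripper_width: 0.0225
```

>>> servo_tool(
  rows=[
    [0, 0, 0, 0, 0, 0, 1],
    [0, 0, 0, 0, 0, 0, 1],
    [0, 0, 0, 0, 0, 0, 1],
  ],
)

```text
time: 8.42
eef_pos: [0.5345, -0.1976, 0.1558]
tool_rot: [0.061, 0.921, 0.384, 0.024]
ft_force: [-2.0, -0.7, 0.3]
gripper_width: 0.0223
```

```bash
cat > s4.py <<'E'
from pose import *
import sys
# in hand: stone centre ~ tool z + D ; rack pose: tool x = rack +x, down
Q3=axes(RR,[1,0,0],[0,-1,0],[0,0,-1])
V=lambda x,z,y=0:(RO+RR.apply([x,y,z]),Q3)
if __name__=="__main__": rel([V(*map(float,a.split(','))) for a in sys.argv[1:]])
E
python3 - <<'E'
from s3 import *
o=sensors.get_obs();T=Ro.from_quat(o["tool_rot"]).inv()
print(T.apply(park-o["eef_pos"]), (T*Q2).as_rotvec(), o["gripper_width"],o["ft_force"])
E
python3 s4.py -.038,.30 -.038,.173
```

```text
[0.00040418 0.00023504 0.10642434] [ 0.00441352 -0.00248999 -0.00152215] 0.02231936771327339 [-1.98100358 -0.72761996  0.2830353 ]
t 8.42 p [ 0.5345 -0.1976  0.1558] q [-0.75  0.8   0.06  1.36  0.62 -0.79] F [-2.  -0.7  0.3] w 0.0223
 shift [ 0.98 40.25 20.12] turn [ 0.767 -0.226  0.534] rows 10.8
 shift [ 0.   0.  12.7] turn [0. 0. 0.] rows 3.0
```

>>> servo_tool(
  rows=[
    [0, 2, -2, 0, 0, 0, 1],
    [0, 4.5, -4.5, 0, 0, 0, 1],
    [0, 7, -7, 0, 0, 0, 1],
    [0, 10, -10, 0, 0, 0, 1],
    [0, 10.5, -10.5, 0, 0, 0, 1],
  ],
)

```text
time: 8.83
eef_pos: [0.5358, -0.1988, 0.3101]
tool_rot: [0.06, 0.922, 0.382, 0.026]
ft_force: [1.4, -1.1, -1.7]
gripper_width: 0.0226
```

```bash
python3 s4.py -.06,.30
```

```text
t 8.83 p [ 0.5358 -0.1988  0.3101] q [-0.75  0.67  0.23  1.66  0.62 -0.79] F [ 1.4 -1.1 -1.7] w 0.0226
 shift [-0.76 28.63 30.13] turn [ 0.766 -0.219  0.537] rows 10.0
```

>>> servo_tool(
  rows=[
    [-0.8, 28.6, 30.1, 0.766, -0.22, 0.537, 1],
    [-0.8, 28.6, 30.1, 0.766, -0.22, 0.537, 1],
    [-0.8, 28.6, 30.1, 0.766, -0.22, 0.537, 1],
    [-0.8, 28.6, 30.1, 0.766, -0.22, 0.537, 1],
    [-0.8, 28.6, 30.1, 0.766, -0.22, 0.537, 1],
  ],
)

```text
time: 9.25
eef_pos: [0.5623, -0.0202, 0.3019]
tool_rot: [0.225, 0.959, 0.172, 0.009]
ft_force: [1.3, -0.2, -3.3]
gripper_width: 0.0231
```

```bash
python3 s4.py -.06,.30
```

```text
t 9.25 p [ 0.5623 -0.0202  0.3019] q [-0.32  0.35 -0.12  1.12  0.35  0.14] F [ 1.3 -0.2 -3.3] w 0.0231
 shift [ 6.9  20.96  8.09] turn [ 0.332 -0.102  0.233] rows 5.6
```

>>> servo_tool(
  rows=[
    [6.9, 21, 8.1, 0.332, -0.102, 0.233, 1],
    [6.9, 21, 8.1, 0.332, -0.102, 0.233, 1],
    [6.9, 21, 8.1, 0.332, -0.102, 0.233, 1],
    [6.9, 21, 8.1, 0.332, -0.102, 0.233, 1],
    [6.9, 21, 8.1, 0.332, -0.102, 0.233, 1],
  ],
)

```text
time: 9.67
eef_pos: [0.5921, 0.1824, 0.2998]
tool_rot: [0.341, 0.94, -0.002, 0.0]
ft_force: [0.6, -0.8, -2.6]
gripper_width: 0.0224
```

```bash
python3 s4.py -.038,.25
```

```text
t 9.67 p [0.5921 0.1824 0.2998] q [ 0.18  0.48  0.12  1.21 -0.    0.88] F [ 0.6 -0.8 -2.6] w 0.0224
 shift [3.69 2.65 4.96] turn [-0.003  0.002 -0.   ] rows 1.6
```

>>> servo_tool(
  rows=[
    [3.7, 2.65, 1, 0, 0, 0, 1],
    [3.7, 2.65, 3, 0, 0, 0, 1],
    [3.7, 2.65, 5, 0, 0, 0, 1],
    [3.7, 2.65, 7, 0, 0, 0, 1],
    [3.7, 2.65, 9, 0, 0, 0, 1],
  ],
)

```text
time: 10.08
eef_pos: [0.5799, 0.2268, 0.2079]
tool_rot: [0.341, 0.94, -0.002, -0.0]
ft_force: [0.3, -0.4, -2.7]
gripper_width: 0.0228
```

```bash
python3 s4.py -.038,.176 -.038,.1744
python3 - <<'E'
from h import *
a=viewer.capture("top");b=viewer.capture("scene")
cv2.imwrite("pics/c7.png",np.hstack([crop(a,130,150,100,75,4),crop(b,165,195,100,75,4)])[:,:,::-1])
E
```

```text
t 10.08 p [0.5799 0.2268 0.2079] q [ 0.26  0.54 -0.03  1.01 -0.    0.95] F [ 0.3 -0.4 -2.7] w 0.0228
 shift [-0.1   0.03  3.19] turn [-0.004  0.001  0.001] rows 0.8
 shift [0.   0.   0.16] turn [0. 0. 0.] rows 0.0
```

View pics/c7.png

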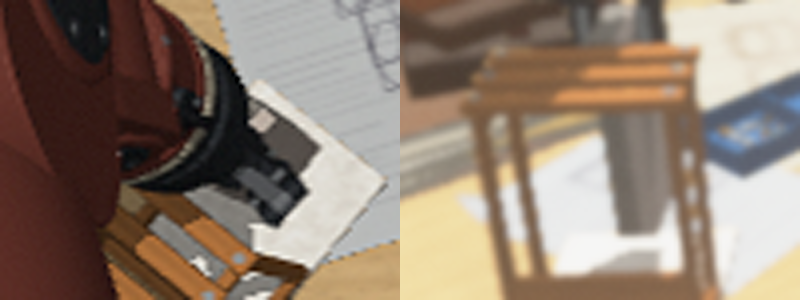

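The stone hangs upright over the ledge, seen through the rack at scene crop (635,180); 11 views used. I will lower it gently.

>>> servo_tool(
  rows=[
    [-0.1, 0, 1.2, 0, 0, 0, 1],
    [-0.1, 0, 2.2, 0, 0, 0, 1],
    [-0.1, 0, 2.8, 0, 0, 0, 1],
    [-0.1, 0, 3.1, 0, 0, 0, 1],
    [-0.1, 0, 3.1, 0, 0, 0, 1],
  ],
)

```text
time: 10.6
eef_pos: [0.5787, 0.225, 0.1746]
tool_rot: [0.341, 0.94, -0.004, -0.003]
ft_force: [-0.4, -0.3, -2.3]
gripper_width: 0.0225
```

>>> servo_tool(
  rows=[
    [0, 0, 0.1, 0, 0, 0, 1],
    [0, 0, 0.2, 0, 0, 0, 1],
    [0, 0, 0.2, 0, 0, 0, 1],
  ],
)

```text
time: 10.85
eef_pos: [0.5791, 0.2251, 0.1739]
tool_rot: [0.341, 0.94, -0.003, -0.002]
ft_force: [-2.0, -0.3, 3.1]
gripper_width: 0.0229
```

>>> servo_tool(
  rows=[
    [0, 0, 0, 0, 0, 0, 0.4],
    [0, 0, 0, 0, 0, 0, 0.3],
    [0, 0, 0, 0, 0, 0, 0.15],
    [0, 0, 0, 0, 0, 0, 0],
    [0, 0, 0, 0, 0, 0, 0],
  ],
)

```text
time: 11.27
eef_pos: [0.5792, 0.2251, 0.174]
tool_rot: [0.341, 0.94, -0.003, -0.002]
ft_force: [-0.2, -0.7, 0.4]
gripper_width: 0.0429
```

```bash
python3 s4.py -.038,.1744;python3 - <<'E'
from s4 import *
B=5
S=RO+RR.apply([-.038,0,.068])
L=[[x,y,z] for z in(.06,-.06) for x,y in((.025,.012),(.025,-.012),(-.025,-.012),(-.025,.012))]
im=viewer.capture("scene")
cv2.imwrite("pics/r0.png",im[:,:,::-1])
E
```

```text
t 11.27 p [0.5792 0.2251 0.174 ] q [ 0.25  0.57 -0.07  0.94 -0.    0.95] F [-0.2 -0.7  0.4] w 0.0429
 shift [-0.04  0.18 -0.04] turn [-0.008 -0.002  0.   ] rows 0.1
```

>>> servo_tool(
  rows=[
    [0, 0.1, -0.7, 0, 0, 0, 0],
    [0, 0.1, -2, 0, 0, 0, 0],
    [0, 0.1, -5, 0, 0, 0, 0],
    [0, 0.1, -9, 0, 0, 0, 0],
    [0, 0.1, -12.5, 0, 0, 0, 0],
  ],
)

```text
time: 11.73
eef_pos: [0.5803, 0.2264, 0.3011]
tool_rot: [0.341, 0.94, -0.004, -0.002]
ft_force: [2.1, -0.9, 1.0]
gripper_width: 0.0423
```

```bash
cat > s5.py <<'E'
from pose import *
import sys
s=.70711
Q4=axes(RR,[1,0,1],[0,-1,0],[1,0,-1])
def T(x,z,y=.0018): # tip centre in rack
    return RO+RR.apply([x,y,z])-Q4.apply([0,0,.073]),Q4
if __name__=="__main__": rel([T(*map(float,a.split(','))) for a in sys.argv[1:]])
E
python3 s5.py -.10,.20 -.085,.026
python3 - <<'E'
from s5 import *
B=4;out=[]
L=[[x,y,z] for z in(.06,-.06) for x,y in((.025,.012),(.025,-.012),(-.025,-.012),(-.025,.012))]
W=RO+RR.apply(np.array(L)+[-.038,.0018,.068])
for n,x,y in(("top",130,150),("scene",165,195)):
    im=cv2.resize(viewer.capture(n)[:,:,::-1],None,fx=B,fy=B,interpolation=cv2.INTER_CUBIC)
    cv2.imwrite(f"pics/stand_{n}.png",im); q=(proj(n,W)+.5)*B
    out.append(im[B*y:B*(y+75),B*x:B*(x+100)])
    print(n,(q-[B*x,B*y]).round())
g=cv2.cvtColor(out[1],cv2.COLOR_BGR2GRAY)
for v in (130,160,190,220): print(v,g[v,120:300:6])
E
```

```text
t 11.73 p [0.5803 0.2264 0.3011] q [ 0.26  0.49  0.14  1.23 -0.    0.95] F [ 2.1 -0.9  1. ] w 0.0423
 shift [-11.41  -0.13   4.93] turn [-0.008  0.784 -0.003] rows 6.3
 shift [-11.24  -0.    13.36] turn [0. 0. 0.] rows 4.2
top [[234. 196.]
 [200. 167.]
 [262.  97.]
 [296. 126.]
 [284. 214.]
 [253. 188.]
 [309. 124.]
 [339. 150.]]
scene [[238.  91.]
 [192.  92.]
 [213.  53.]
 [256.  52.]
 [263. 283.]
 [221. 284.]
 [239. 237.]
 [279. 236.]]
130 [105 150 167 169 167 156 148 144 140 139 141 149 165 165 133 104 103 104
 114 123 126 128 132 129 117 103 100 101 102  99]
160 [ 98 125 190 217 219 225 230 233 235 235 234 233 227 224 210 141 106 104
 108 119 125 127 131 133 129 111 103 142 179 131]
190 [144 106 161 226 235 235 234 234 234 233 233 232 230 228 225 194 124 105
 106 111 124 129 130 135 134 123 107 109 154 162]
220 [206 130 104 171 229 235 235 236 235 235 236 236 236 235 234 228 181 111
 105 108 115 127 127 132 135 132 116 104 118 160]
```

The stone's left edge in the scene runs (204,130), (213,190), (218,220) against a predicted (198,130), (207,190), (211,220). It is parallel and offset by about 1.5 px, so the stone is standing upright. Next is the push pose with the fingers shut.

>>> servo_tool(
  rows=[
    [-11.4, -0.1, 4.9, 0, 0.784, 0, 1],
    [-11.4, -0.1, 4.9, 0, 0.784, 0, 1],
    [-11.4, -0.1, 4.9, 0, 0.784, 0, 1],
    [-11.4, -0.1, 4.9, 0, 0.784, 0, 1],
    [-11.4, -0.1, 4.9, 0, 0.784, 0, 1],
  ],
)

```text
time: 12.25
eef_pos: [0.6711, 0.1508, 0.2566]
tool_rot: [0.328, 0.902, 0.095, -0.264]
ft_force: [0.5, -0.1, -0.4]
gripper_width: -0.0003
```

```bash
python3 s5.py -.10,.20 -.088,.026
```

```text
t 12.25 p [0.6711 0.1508 0.2566] q [-0.01  1.03  0.92  1.92  0.35  0.6 ] F [ 0.5 -0.1 -0.4] w -0.0003
 shift [ 0.08 -0.18  0.64] turn [-0.001  0.216 -0.002] rows 1.7
 shift [-11.46   0.    13.15] turn [0. 0. 0.] rows 4.2
```

>>> servo_tool(
  rows=[
    [-1.5, 0, 2.5, 0, 0, 0, 1],
    [-3.5, 0, 5.5, 0, 0, 0, 1],
    [-5.4, 0, 8.4, 0, 0, 0, 1],
    [-5.4, 0, 8.4, 0, 0, 0, 1],
  ],
)

```text
time: 12.58
eef_pos: [0.6688, 0.1499, 0.1493]
tool_rot: [0.329, 0.901, 0.093, -0.269]
ft_force: [-1.0, -0.8, -0.5]
gripper_width: -0.0
```

```bash
python3 s5.py -.100,.040 -.088,.026
```

```text
t 12.58 p [0.6688 0.1499 0.1493] q [-0.01  1.07  0.71  1.69  0.35  0.6 ] F [-1.  -0.8 -0.5] w -0.0
 shift [-2.9   0.08  4.99] turn [-0.007  0.209 -0.007] rows 1.7
 shift [-0.14  0.    1.84] turn [0. 0. 0.] rows 0.4
```

>>> servo_tool(
  rows=[
    [-1, 0, 1.5, 0, 0.07, 0, 1],
    [-2, 0, 3, 0, 0.14, 0, 1],
    [-2.9, 0.08, 5, 0, 0.21, 0, 1],
    [-2.9, 0.08, 5, 0, 0.21, 0, 1],
  ],
)

```text
time: 12.92
eef_pos: [0.6636, 0.1514, 0.0831]
tool_rot: [0.318, 0.864, 0.125, -0.369]
ft_force: [-2.6, -0.3, -4.5]
gripper_width: -0.0001
```

```bash
python3 s5.py -.088,.026 -.071,.026 -.001,.026
```

```text
t 12.92 p [0.6636 0.1514 0.0831] q [-0.04  1.32  0.98  1.92  0.44  0.5 ] F [-2.6 -0.3 -4.5] w -0.0001
 shift [0.3  0.26 1.09] turn [-0.012 -0.014 -0.014] rows 0.3
 shift [ 1.2 -0.   1.2] turn [0. 0. 0.] rows 0.4
 shift [ 4.95 -0.    4.95] turn [0. 0. 0.] rows 1.7
```

>>> servo_tool(
  rows=[
    [0.3, 0.26, 1.0, 0, 0, 0, 1],
    [0.6, 0.26, 1.4, 0, 0, 0, 1],
    [0.9, 0.26, 1.7, 0, 0, 0, 1],
    [1.2, 0.26, 2.0, 0, 0, 0, 1],
    [1.4, 0.26, 2.2, 0, 0, 0, 1],
  ],
)

```text
time: 13.33
eef_pos: [0.6464, 0.1704, 0.0817]
tool_rot: [0.318, 0.866, 0.125, -0.366]
ft_force: [-0.8, -0.2, -0.0]
gripper_width: -0.0004
```

```bash
python3 s5.py -.046,.026 -.021,.026
```

```text
t 13.33 p [0.6464 0.1704 0.0817] q [-0.02  1.25  0.82  1.82  0.45  0.52] F [-0.8 -0.2 -0. ] w -0.0004
 shift [ 1.57 -0.1   2.19] turn [-0.01  -0.009 -0.012] rows 0.6
 shift [1.77 0.   1.77] turn [0. 0. 0.] rows 0.6
```

>>> servo_tool(
  rows=[
    [0.35, 0, 0.5, 0, 0, 0, 1],
    [0.65, 0, 0.95, 0, 0, 0, 1],
    [0.95, 0, 1.35, 0, 0, 0, 1],
    [1.25, -0.05, 1.8, 0, 0, 0, 1],
    [1.57, -0.1, 2.2, 0, 0, 0, 1],
  ],
)

```text
time: 13.75
eef_pos: [0.6266, 0.1867, 0.081]
tool_rot: [0.318, 0.867, 0.126, -0.363]
ft_force: [5.1, -2.8, 2.7]
gripper_width: -0.0001
```

```bash
python3 s5.py -.026,.026 -.001,.026
python3 - <<'E'
from s5 import *
im=viewer.capture("scene");cv2.imwrite("pics/p1.png",im[:,:,::-1])
g=cv2.cvtColor(cv2.resize(im,None,fx=4,fy=4,interpolation=cv2.INTER_CUBIC)[780:1080,660:1060],cv2.COLOR_RGB2GRAY)
for v in (130,160,190,220): print(v,g[v,120:300:6])
E
```

```text
t 13.75 p [0.6266 0.1867 0.081 ] q [0.   1.19 0.68 1.72 0.47 0.54] F [ 5.1 -2.8  2.7] w -0.0001
 shift [ 1.23 -0.09  1.73] turn [-0.008 -0.004 -0.01 ] rows 0.5
 shift [ 1.77 -0.    1.77] turn [0. 0. 0.] rows 0.6
130 [103 144 158 162 158 148 141 136 132 130 127 122 107  95  93  94 100 113
 116 113 107 105 104  95  87  88  87  84  88  90]
160 [ 91 100 123 136 148 176 206 224 229 230 229 225 209 135  95  94  95 105
 116 116 112 107 106 104  92  87  91 132 168 121]
190 [137  97 145 220 229 229 228 228 228 227 227 225 224 192 120  95  96 100
 110 118 116 111 108 107 102  88  87  99 142 149]
220 [196 119  94 160 222 230 230 230 230 230 231 230 230 224 177 106  97  98
 102 115 119 116 109 109 123 170 153  97 103 141]
```

Contact is made. The stone's edge has moved left by about 13 zoomed px and is still parallel, so it is sliding upright.

>>> servo_tool(
  rows=[
    [0.25, 0, 0.35, 0, 0, 0, 1],
    [0.5, 0, 0.7, 0, 0, 0, 1],
    [0.75, 0, 1.05, 0, 0, 0, 1],
    [1.0, -0.05, 1.4, 0, 0, 0, 1],
    [1.23, -0.1, 1.73, 0, 0, 0, 1],
  ],
)

```text
time: 14.22
eef_pos: [0.6092, 0.2001, 0.0779]
tool_rot: [0.317, 0.867, 0.126, -0.363]
ft_force: [3.8, -2.4, 3.2]
gripper_width: -0.0003
```

```bash
python3 s5.py -.011,.026 -.001,.026
python3 - <<'E'
from s5 import *
im=viewer.capture("scene");cv2.imwrite("pics/p2.png",im[:,:,::-1])
g=cv2.cvtColor(cv2.resize(im,None,fx=4,fy=4,interpolation=cv2.INTER_CUBIC)[780:1080,660:1060],cv2.COLOR_RGB2GRAY)
for v in (130,160,190,220): print(v,g[v,120:300:6])
E
```

```text
t 14.22 p [0.6092 0.2001 0.0779] q [0.02 1.15 0.58 1.66 0.48 0.56] F [ 3.8 -2.4  3.2] w -0.0003
 shift [ 0.96 -0.    1.02] turn [-0.008 -0.004 -0.009] rows 0.3
 shift [0.71 0.   0.71] turn [0. 0. 0.] rows 0.2
130 [103 143 159 161 158 150 140 128 100  82 109 116 106 104 107 121 126 123
 111 104 106  99  82  70  80  88  87  86  88  90]
160 [ 90 101 123 136 147 177 206 224 229 230 220 142  97  94  96 106 116 117
 114 107 105 107  97  76  75  85  89  87  84  90]
190 [136  98 146 219 229 229 228 228 228 228 226 196 121  95  95  98 110 117
 116 112 107 108 106  91  77  87  93  98 143 152]
220 [195 117  93 159 222 229 231 230 230 230 231 227 182 105  96  97 102 115
 118 117 112 108 109 104 108 163 153  98 102 142]
```

>>> servo_tool(
  rows=[
    [0.25, 0, 0.2, 0, 0, 0, 1],
    [0.5, 0, 0.45, 0, 0, 0, 1],
    [0.75, 0, 0.7, 0, 0, 0, 1],
    [1.0, 0, 0.95, 0, 0, 0, 1],
    [1.2, 0, 1.15, 0, 0, 0, 1],
  ],
)

```text
time: 14.68
eef_pos: [0.5953, 0.2116, 0.0778]
tool_rot: [0.317, 0.867, 0.125, -0.364]
ft_force: [1.4, -1.5, -1.5]
gripper_width: -0.0
```

```bash
python3 s5.py -.001,.026
python3 - <<'E'
from s5 import *
im=viewer.capture("scene");cv2.imwrite("pics/p3.png",im[:,:,::-1])
g=cv2.cvtColor(cv2.resize(im,None,fx=4,fy=4,interpolation=cv2.INTER_CUBIC)[780:1080,660:1060],cv2.COLOR_RGB2GRAY)
for v in (130,160,190,220): print(v,g[v,120:300:6])
E
```

```text
t 14.68 p [0.5953 0.2116 0.0778] q [0.04 1.12 0.51 1.61 0.49 0.57] F [ 1.4 -1.5 -1.5] w -0.0
 shift [0.41 0.01 0.44] turn [-0.009 -0.005 -0.01 ] rows 0.1
130 [102 143 158 159 146 101  70  67  69  88 108 110 110 110 115 130 136 126
 112 104  92  74  67  71  81  89  88  85  89  90]
160 [ 89  96 119 135 147 176 205 220 203 128  96  95  94 101 110 114 113 108
 106 105 104  87  73  69  74  86  89  88  85  88]
190 [136  95 143 220 229 229 228 228 228 206 130  96  95  95 103 115 117 113
 108 105 107 101  83  70  80  96  97  99 140 148]
220 [196 118  93 158 222 229 229 230 230 228 210 133  96  97  98 108 116 116
 113 109 107 107  98  88 154 210 162  98 105 147]
```

>>> servo_tool(
  rows=[
    [0.15, 0, 0.15, 0, 0, 0, 1],
    [0.3, 0, 0.3, 0, 0, 0, 1],
    [0.4, 0, 0.4, 0, 0, 0, 1],
    [0.5, 0, 0.5, 0, 0, 0, 1],
  ],
)

```text
time: 15.07
eef_pos: [0.5917, 0.2154, 0.0782]
tool_rot: [0.317, 0.868, 0.126, -0.361]
ft_force: [16.2, -12.7, 2.4]
gripper_width: -0.0
```

The force rose to 20 N along the rack axis, so the stone is against the back board. I back off along the same line and check.

>>> servo_tool(
  rows=[
    [-0.3, 0, -0.3, 0, 0, 0, 1],
    [-0.8, 0, -0.8, 0, 0, 0, 1],
    [-2, 0, -2, 0, 0, 0, 1],
    [-4, 0, -4, 0, 0, 0, 1],
    [-6, 0, -6, 0, 0, 0, 1],
  ],
)

```text
time: 15.48
eef_pos: [0.6568, 0.161, 0.079]
tool_rot: [0.317, 0.868, 0.126, -0.362]
ft_force: [2.4, -0.6, 0.1]
gripper_width: 0.0003
```

```bash
python3 s5.py -.001,.026
python3 - <<'E'
from s5 import *
B=4;out=[]
L=[[x,y,z] for z in(.06,-.06) for x,y in((.025,.012),(.025,-.012),(-.025,-.012),(-.025,.012))]
W=RO+RR.apply(np.array(L)+[.032,.0018,.068])
for n,x,y in(("top",130,165),("scene",165,195)):
    raw=viewer.capture(n)[:,:,::-1].copy(); cv2.imwrite(f"pics/f_{n}.png",raw)
    im=cv2.resize(raw,None,fx=B,fy=B,interpolation=cv2.INTER_CUBIC)
    q=np.int32((proj(n,W)+.5)*B); 
    for k in range(4): cv2.line(im,tuple(map(int,q[k])),tuple(map(int,q[k+4])),(0,0,255),1)
    cv2.polylines(im,[q[:4],q[4:]],True,(0,0,255),1)
    out.append(im[B*y:B*(y+90),B*x:B*(x+100)])
cv2.imwrite("pics/c8.png",np.hstack(out))
E
```

```text
t 15.48 p [0.6568 0.161  0.079 ] q [-0.03  1.28  0.88  1.85  0.45  0.51] F [ 2.4 -0.6  0.1] w 0.0003
 shift [ 5.95 -0.05  6.16] turn [-0.008 -0.001 -0.007] rows 2.1
```

View pics/c8.png

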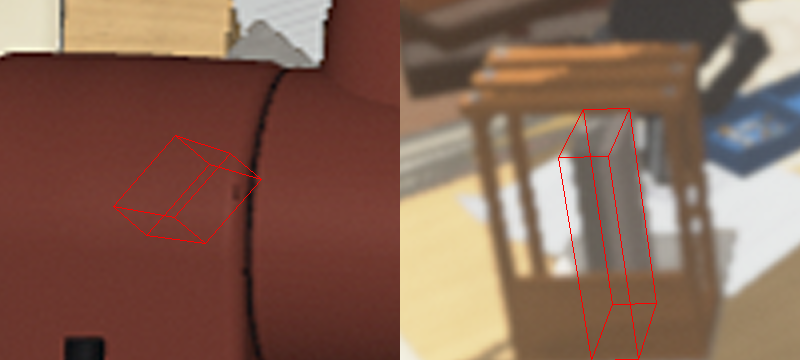

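Run:
```python
from s5 import *
L=np.array([[x,y,z] for x,y in((.025,.012),(.025,-.012),(-.025,-.012),(-.025,.012)) for z in(.06,.0,)])
for xs in(-.038,.020,.032):
    print(xs,((proj("scene",RO+RR.apply(L+[xs,.0018,.068]))+.5)*4-[660,780]).round(1).tolist())
print(((proj("scene",RO+RR.apply([[.057,.042,.068],[.057,-.042,.068],[.003,.05,.16],[.003,-.05,.16]]))+.5)*4-[660,780]).round(1).tolist())
for f in("r0","p1","p2","p3","f_scene"):
    im=cv2.imread(f"pics/{f}.png")
    g=cv2.cvtColor(cv2.resize(im,None,fx=4,fy=4,interpolation=cv2.INTER_CUBIC)[780:1140,660:1060],cv2.COLOR_BGR2GRAY)
    for v in (150,180,210,240): print(f,v,g[v,140:290:5])
```

```text
-0.038 [[237.7, 91.5], [250.7, 190.5], [192.2, 92.5], [206.7, 191.4], [213.1, 52.5], [226.1, 147.3], [256.0, 51.6], [267.7, 146.5]]
0.02 [[213.6, 144.1], [228.5, 248.4], [164.8, 145.1], [181.4, 249.3], [188.7, 99.3], [203.4, 199.0], [234.6, 98.3], [247.9, 198.0]]
0.032 [[208.1, 156.0], [223.5, 261.4], [158.7, 157.0], [175.7, 262.3], [183.2, 109.8], [198.4, 210.5], [229.7, 108.8], [243.4, 209.6]]
[[279.8, 260.2], [112.6, 263.5], [295.1, 47.3], [98.9, 51.7]]
r0 150 [173 185 203 214 219 221 225 229 234 235 235 235 231 205 138 103 102 104
 110 121 124 123 120 116 118 118 105 100 109 130]
r0 180 [236 236 235 235 234 230 225 222 222 226 229 231 232 229 200 132 104 104
 106 116 125 127 125 121 122 129 119 105 102 115]
r0 210 [209 232 234 234 235 235 235 235 235 236 235 235 236 236 226 186 124 106
 105 111 120 127 126 123 121 124 127 115 103 107]
r0 240 [144 213 235 236 236 239 244 245 245 246 246 246 246 246 245 238 184 121
 106 107 111 120 126 126 123 127 132 128 113 105]
p1 150 [130 130 131 136 145 164 189 212 225 229 223 183 118  95  95  95 103 113
 116 115 109 107 106 104  98  90  88  8
[... 1280 characters left out ...]
7  82  97 166 207 169 108  96]
p3 240 [130 203 228 231 229 219 188 175 169 141 107  97  97  97 103 113 118 118
 114 108 107 108 105  96  97 132 159 151 119  95]
f_scene 150 [130 130 132 136 145 147 127 109 107 107 107 110 121 128 128 122 111 107
 107 116 121 100  99 111 101  90  90  90  87  84]
f_scene 180 [231 232 231 231 229 225 194 131  99  96  96  99 105 114 118 116 112 109
 106 115 145 183 180 136 103  98  98  94  92  93]
f_scene 210 [199 227 229 230 229 229 227 201 134 100  96  96  98 105 116 118 117 112
 109 108 113 146 200 228 230 229 219 171 110  92]
f_scene 240 [133 205 230 231 230 220 189 172 153 117  98  98  97 100 109 117 120 118
 112 109 108 112 130 156 168 169 167 151 119  94]
```

The camera is ambiguous by a few mm here: a 2 mm sideways offset looks the same as about 5 mm of depth. A second, held press will show whether the stone is really against the board.

>>> servo_tool(
  rows=[
    [2, 0, 2, 0, 0, 0, 1],
    [4, 0, 4, 0, 0, 0, 1],
    [5, 0, 5, 0, 0, 0, 1],
    [5.4, 0, 5.4, 0, 0, 0, 1],
    [5.6, 0, 5.6, 0, 0, 0, 1],
  ],
)

```text
time: 16.0
eef_pos: [0.5977, 0.21, 0.0769]
tool_rot: [0.318, 0.868, 0.127, -0.361]
ft_force: [-0.8, 0.1, 0.5]
gripper_width: 0.0001
```

>>> servo_tool(
  rows=[
    [0.15, 0, 0.15, 0, 0, 0, 1],
    [0.3, 0, 0.3, 0, 0, 0, 1],
    [0.3, 0, 0.3, 0, 0, 0, 1],
  ],
)

```text
time: 16.25
eef_pos: [0.5947, 0.2125, 0.0769]
tool_rot: [0.318, 0.868, 0.127, -0.361]
ft_force: [-1.1, 0.5, -0.5]
gripper_width: -0.0004
```

>>> servo_tool(
  rows=[
    [0.1, 0, 0.1, 0, 0, 0, 1],
    [0.2, 0, 0.2, 0, 0, 0, 1],
    [0.2, 0, 0.2, 0, 0, 0, 1],
    [0.2, 0, 0.2, 0, 0, 0, 1],
  ],
)

```text
time: 16.58
eef_pos: [0.5926, 0.2142, 0.0767]
tool_rot: [0.318, 0.868, 0.127, -0.361]
ft_force: [-0.6, -0.0, 0.6]
gripper_width: -0.0001
```

>>> servo_tool(
  rows=[
    [0.1, 0, 0.1, 0, 0, 0, 1],
    [0.2, 0, 0.2, 0, 0, 0, 1],
    [0.2, 0, 0.2, 0, 0, 0, 1],
    [0.2, 0, 0.2, 0, 0, 0, 1],
  ],
)

```text
time: 16.92
eef_pos: [0.5916, 0.2151, 0.0769]
tool_rot: [0.318, 0.868, 0.127, -0.359]
ft_force: [3.9, -5.3, -0.0]
gripper_width: 0.0002
```

>>> servo_tool(
  rows=[
    [0.1, 0, 0.1, 0, 0, 0, 1],
    [0.1, 0, 0.1, 0, 0, 0, 1],
    [0.1, 0, 0.1, 0, 0, 0, 1],
  ],
)

```text
time: 17.17
eef_pos: [0.5915, 0.2152, 0.077]
tool_rot: [0.318, 0.869, 0.127, -0.358]
ft_force: [4.4, -5.2, 1.2]
gripper_width: -0.0
```

>>> servo_tool(
  rows=[
    [0.15, 0, 0.15, 0, 0, 0, 1],
    [0.25, 0, 0.25, 0, 0, 0, 1],
    [0.25, 0, 0.25, 0, 0, 0, 1],
    [0.25, 0, 0.25, 0, 0, 0, 1],
  ],
)

```text
time: 17.5
eef_pos: [0.5911, 0.2155, 0.0773]
tool_rot: [0.318, 0.87, 0.127, -0.355]
ft_force: [10.1, -11.9, 2.0]
gripper_width: -0.0001
```

Commanded 3.5 mm, the tool moved 0.5 mm while the force rose to 16 N, at the same stop as before. The stone is firmly against the board. I back away and do a last numeric check.

>>> servo_tool(
  rows=[
    [-0.3, 0, -0.3, 0, 0, 0, 1],
    [-0.8, 0, -0.8, 0, 0, 0, 1],
    [-2, 0, -2, 0, 0, 0, 1],
    [-4, 0, -4, 0, 0, 0, 1],
    [-5, 0, -5, 0, 0, 0, 1],
  ],
)

```text
time: 17.92
eef_pos: [0.6464, 0.1684, 0.0784]
tool_rot: [0.319, 0.87, 0.127, -0.354]
ft_force: [1.1, -0.1, 0.0]
gripper_width: -0.0
```

>>> servo_tool(
  rows=[
    [0, 0, 0, 0, 0, 0, 1],
    [0, 0, 0, 0, 0, 0, 1],
    [0, 0, 0, 0, 0, 0, 1],
  ],
)

```text
time: 18.17
eef_pos: [0.6459, 0.1688, 0.0782]
tool_rot: [0.319, 0.87, 0.127, -0.355]
ft_force: [0.2, 0.1, 0.6]
gripper_width: 0.0001
```

Run:
```python
from s5 import *
rel([])
im=viewer.capture("scene")
g=cv2.cvtColor(cv2.resize(im,None,fx=4,fy=4,interpolation=cv2.INTER_CUBIC)[780:1140,660:1060],cv2.COLOR_RGB2GRAY)
a=cv2.cvtColor(cv2.resize(cv2.imread("pics/f_scene.png"),None,fx=4,fy=4,interpolation=cv2.INTER_CUBIC)[780:1140,660:1060],cv2.COLOR_BGR2GRAY)
for v in (150,180,210,240): print(v,g[v,150:200:3],a[v,150:200:3])
```

```text
t 18.17 p [0.6459 0.1688 0.0782] q [-0.02  1.23  0.77  1.76  0.45  0.53] F [0.2 0.1 0.6] w 0.0001
150 [131 133 135 142 149 151 150 146 141 134 127 122 117 112 108 110 117] [132 134 137 143 148 147 137 123 112 108 107 107 107 107 107 110 116]
180 [231 231 230 229 227 224 213 182 141 112  99  96  96  96  96  97 100] [231 231 231 229 227 225 214 183 143 113  99  96  96  96  97  99 103]
210 [229 229 229 229 229 230 230 226 210 176 134 104  96  96  95  95  96] [229 230 230 230 229 229 230 227 210 176 134 105  97  96  96  96  96]
240 [230 231 231 230 226 220 201 184 175 169 153 130 109 101  97  98  99] [230 231 231 230 227 220 202 185 175 168 153 130 110 101  98  98  98]
```

The stone's edges have not moved and it stands upright. The tool is clear with no force on it, so I hand in.

```bash
python3 -c "
from station import ctrl; print(ctrl.finish_job())"
```

```text
the job is handed in; nothing more can be done
None
```

I parked the stone on the angled block and let go. I then regripped it by its faces at the upper end, stood it on the rack's front ledge and released it. With shut fingers I slid it in under the roof until it stopped. I handed in at about 18 s; the hand-in gives no verdict.

**Parking:** the model overlay matched the stone within about 1–2 mm in both cameras.

**Ledge:** the stone's edge ran parallel to the model of an upright stone. It was offset by about 1.5 px.

**Push:** a second, held press stopped at the same place. The tool gave only about 0.5 mm for 3.5 mm commanded, at about 16 N, so I take the stone to be against the back board. Its edge was the same before and after that press, and the tool was clear with no force at the end.

**Not settled:**
- In the scene camera, the final edge sits up to about 5 mm (in depth) short of the home overlay. A 2 mm sideways offset would look the same, so I relied on the force and on the tool position, which came within about 1–2 mm of the home pose.
- At one of the four image rows compared, the brightness before and after differed. I put that down to the arm or its shadow behind the stone.
- I never measured the dish, tray and pliers again at the end. The forces gave no sign of hitting anything on the way.

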